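# Sort bottles from flat ware on a tilting board

## Task

Sort the mixed lot on the tilting board. First stand the grey catch bin squarely under the board's open lip, then raise the board by its bar handle so that the three bottles roll off into the bin while the petri dish and the test cassette stay lying on it - do not touch the bottles with the gripper - and lower the board fully again. Last, lay the dish and the cassette flat on the floor of the white tray, right side up and not on top of each other, and leave the other things on the bench where they are.

Things in the scene. Friction and masses are not known exactly. Their poses are not given: they have to be found in the camera images.
- sorter: Aluminium stand of the tilting board, fixed, 350 mm along its x (over the feet), 110 mm along y. Origin on the bench under the board's middle; x along the hinge line, y towards the open lip, z up. Hinge line at y = 30 mm, z = 110 mm. Side cheeks at x = +-151 mm end at y = 20 mm, the 6 mm high feet at y = 30 mm; beyond that the space under the lip is free.
- sort_board (a joint): Angle of the board: 0 = level, resting on the stand; grows as the handle side is raised; stop at 0.6 rad. It falls back by its own weight (about 3 N at the handle). Bottles roll off by 0.2 to 0.35 rad (one that brushes another thing may need a little more); flat things begin to slide above about 0.45 rad.
- board_mid (a point): Centre of the board's top face, 110 mm above the bench when level; moves with it; axes as the stand's when level. Board 284 mm along x, 160 mm along y, 8 mm thick; rails 16 mm high at both ends and the handle side. Five things lie on it in four 68 mm lanes along x, in any order; one lane holds two bottles one behind the other; no flat thing is in front of a bottle.
- board_handle (a point): Middle of the board's handle: a round steel bar, 12 mm diameter, 120 mm long along the board's x, 118 mm above the bench when level, 125 mm from the board's centre away from the lip; 39 mm free between bar and rail, open below. It may turn between the fingers as the board rises.
- catch_bin: Grey open bin, loose, 350 g, 320 mm along its x, 140 mm along y, floor 5 mm, walls 6 mm; ends and -y wall 55 mm high, +y wall 95 mm. Origin: centre of its underside, z up. Its -y side belongs under the board's lip, its x along the stand's x: origin about 120 mm (95 to 145) from the stand's origin along the stand's +y, within 30 mm sideways.
- bin_grip (a point): Middle of the bin's grip rail on top of the high +y wall: 12 mm thick (along the bin's y), 110 mm long along the bin's x, from 77 to 111 mm above the bin's underside. This point is 67 mm from the bin's origin along +y, 96 mm up.
- kit_bottle_1: White screw-cap bottle (blue cap), 28 mm diameter x 57 mm (cap 22 mm diameter, last 13 mm), about 30 g, lying on its side on the board, axis along the board's x within 5 degrees. Origin: centre of its base; z: from base to cap. It starts to roll at a board angle of about 0.12 to 0.18 rad.
- kit_bottle_2: White screw-cap bottle (blue cap), 28 mm diameter x 57 mm (cap 22 mm diameter, last 13 mm), about 30 g, lying on its side on the board, axis along the board's x within 5 degrees. Origin: centre of its base; z: from base to cap. It starts to roll at a board angle of about 0.12 to 0.18 rad.
- kit_bottle_4: White screw-cap bottle (white cap), 28 mm diameter x 57 mm (cap 22 mm diameter, last 13 mm), about 30 g, lying on its side on the board, axis along the board's x within 5 degrees. Origin: centre of its base; z: from base to cap. It starts to roll at a board angle of about 0.12 to 0.18 rad.
- petri: Clear closed petri dish lying flat, 61 mm diameter x 15 mm, 30 g; rigid. Origin: centre of its underside, z up. It measures 58 mm along its own x and y axes; its y lies within 0.3 rad of the board's y at the start, along which there is at least 25 mm of room beside it once the bottles are gone (along the board's x it may lie close to an end rail).
- test_card: White plastic test cassette lying flat, 20 mm along its x, 70 mm along its y, 5 mm thick, 20 g. Origin: centre of its underside, z up (window side). Pinch the two long edges.
- white_tray: White shallow tray for the flat things, fixed, 120 mm along its x, 170 mm along y over the rim; inside 106 x 156 mm, walls 22 mm high, floor 2 mm above the bench. Origin: centre of its underside, z up.
- sample_cup: Bystander, loose: white sample cup with screw lid, 46 mm diameter, 57 mm high, upright; origin at the centre of its underside.
- buffer_bottle: Bystander, loose: large bottle, 52 mm diameter, 112 mm high, upright; origin at the centre of its underside.
- beaker: Bystander, loose: glass beaker, 55 mm diameter, 68 mm high, upright; origin at the centre of its underside. Just behind it and the stand a fixed white fridge, 370 mm tall, bounds the space (its front at world x = 0.79, from y = -0.26 to 0): keep the arm in front of it.
- board_lip (a point): Middle of the board's open edge (no rail), 80 mm from the board's centre along +y, at the top face; dips when the handle side is raised (by 25 mm at most).
Mind the look-alikes: they are no part of the job. Several things have the shape of the petri; the one meant has the colours described above.

How it is judged:
By the outcome, as a careful person would: the job done as asked, in the order asked, and still so for the second after the job is handed in, with the robot touching nothing.
It also fails if it takes over 72 s, if anything falls off the work surface, if the arm or the gripper's body presses on something with over 40 N, if the wrist force passes 120 N, or if a joint passes its speed limit or range.

## Robot

A 6-joint arm with a two-finger parallel gripper is mounted at the origin on a cart in front of the work surface, level with it; the furniture and walls round the work are solid. World frame = base frame: x ahead of the robot, y to its left, z up, the work surface at z = 0. Lengths are in m, angles in rad, forces in N, time in s.
With the tool pointing down it reaches from about 0.25 to 0.725 m from the base axis. Payload 9.7 kg.
Tool frame: the origin (TCP) lies at the very end of the fingers, on their centre line; the grasp point (between the pads) lies 19 mm behind it; z points along the fingers, y is the direction in which the jaws open and shut (so a half turn about z gives the same grasp; the last joint's range is limited). The gripper opens to 85 mm and grips with 20 to 120 N. Pads are 22 mm wide; open, the fingers measure 114 mm over their backs; the gripper's body (76 mm by 85 mm) begins 54 mm behind the grasp point. The pads swing forward as they close: fully open they stand 13 mm farther back than shut.
Start: joints at [-1.269, 0.087, 0.176, 1.66, 0, 1.571], TCP at [0.163, -0.525, 0.231] pointing down, gripper open.
Joint ranges: [-3.13, 3.13], [-0.85, 1.81], [-1.15, 1.24], [-2.2, 2.28], [-1.44, 1.52], [-3.14, 3.14]. Speed limits (rad/s): [2.22, 2.22, 2.57, 3.14, 3.14, 3.14].

## Interface

Orientations are given as a rotation vector (axis times angle).
In Python, from bench import manip gives the robot as it stands.
- The arm moves only by the shell command python3 -m jog 'ROWS' [OPENING]. ROWS is JSON, a list of rows, each an object with "translation": the shift along the tool's x, y, z in mm, a list of three; "spin": the turn about the tool's z in degrees. A call has 1 to 20 rows; each row is the pose to reach, as a shift and turn from the pose commanded when the call began, along the tool's axes at that moment; what a row does not reach only later rows make up. A row lasts 1/10 s, in which the tool goes at most 50 mm and 8.59 degrees, less where a joint would pass 70% of its speed; a pose out of reach is approached as far as the arm can. A call with a gripper value outside its range is refused whole. OPENING is the closure, from -1 (fully open) to 1 (shut), so that 0 is half open, set as the call begins (- or left out, the last holds). The fingers move at their own pace and stop on an object; the grip force is fixed at half the most. Time passes only in rows, so rows that repeat a pose let the fingers close. It gives the time, the measured TCP pose, the force and the opening at its end, in the units of the state.
- manip.observe(): the state, without advancing time (a new reading comes with each control period).
- manip.snapshot(name): name is "scene" or "top" or "wrist"; returns the picture (420x560x3 uint8, blue, green, red); there is no depth.
- manip.calibration(name): a dict with "fx", "fy", "cx", "cy" (pixels), "origin" and "attitude" of the camera in the world; the wrist camera has in their place "hand_eye" (4x4, takes a point from camera to tool coordinates, whose origin is the TCP and whose axes are the flange's). Camera axes: x right, y up, looking along -z (the intrinsics and any distortion apply to the point x, -y, -z); pixel columns grow to the right and rows downward; lengths in m; the calibration is good to about 2 mm. A picture is of the moment at which its call begins: read the wrist's pose just before it. calibration takes no time and is no camera call.
- manip.hand_in(): hands the job in, once; it reports no verdict.
Trained networks look in the newest picture that a camera, given by its name, has taken for a name from the list of things; names that differ only in an ending like _2 or _b are one class to them, and where a whole thing is asked for, a point or a joint stands for the part that bears it (a point fixed in the world has none). Each returns a list of dicts, best first, with "conf" (0 to 1); they miss things now and then, are a little off and sometimes report something else, mostly with a low value. They report only what shows in the picture. A call takes as long as a camera call. They do not tell look-alikes from the thing itself.
- manip.spot_in(camera, label): "centre" ([column, row] in pixels, amid what is visible of it).
- manip.landmark_of(camera, label): "centre" ([column, row] in pixels: a listed point, or the origin of a listed thing).
The state is a dict: "clock": time; "qpos": joint angles; "qd": joint speeds; "joint_torque": joint torques, N m; "tool_pos": TCP position; "eef_rot": TCP orientation; "force": force on the tool from outside, world axes, zero at the start; "ft_torque": the same for the moment, N m; "opening": finger opening in m.
Only numpy, scipy, OpenCV 4.12 (cv2) and the standard library are available. Lean on these libraries where they do the work, as an engineer would, in place of code of your own. Each camera call takes 0.05 s, during which the arm holds its last target.

## Working session

There is one attempt and no reset: what is moved stays moved. The work goes in short steps, Python scripts to look and compute and a shell command to move; the robot and the scene stay as the last step left them, time stands still between calls to the robot, and variables do not carry over. Pictures are saved under pics/ and viewed, and the job is handed in when it is done.

```bash
ls; mkdir -p pics; python3 - <<'E'
from bench import manip
import cv2,numpy as np
s=manip.observe(); print(s['clock'],s['tool_pos'],s['eef_rot'],s['opening'],s['force'])
for c in ['scene','top']:
    cv2.imwrite(f'pics/{c}0.png',manip.snapshot(c)); print(c,manip.calibration(c))
print(manip.calibration('wrist'))
E
```

```text
pics
0.0 [ 0.16341366 -0.52493106  0.23057892] [-3.10458795e+00 -4.72060064e-01  3.30080609e-04] 0.08559335122460418 [-0.39903883  0.37962811  0.3495615 ]
scene {'fx': 510.7148428017646, 'fy': 510.7148428017646, 'cx': 278.28504676505213, 'cy': 213.05757418314485, 'origin': array([-0.18528495,  0.89961608,  0.85125321]), 'attitude': array([ 0.42701886, -1.16511632, -2.18404502])}
top {'fx': 399.13468273550023, 'fy': 399.13468273550023, 'cx': 278.23665819696754, 'cy': 212.57368095776408, 'origin': array([0.46540231, 0.03893924, 1.2711173 ]), 'attitude': array([ 0.04282702, -0.05065023, -1.54781976])}
{'fx': 301.03679530427837, 'fy': 301.03679530427837, 'cx': 280.5711378196912, 'cy': 204.22034492684475, 'hand_eye': array([[-1.14947893e-04,  9.60603343e-01,  2.77923017e-01,
         6.96846514e-02],
       [ 9.99999784e-01, -6.95401749e-05,  6.53952286e-04,
        -3.96042005e-04],
       [ 6.47515568e-04,  2.77923032e-01, -9.60603128e-01,
        -1.42675704e-01],
       [ 0.00000000e+00,  0.00000000e+00,  0.00000000e+00,
         1.00000000e+00]])}
```

View pics/scene0.png

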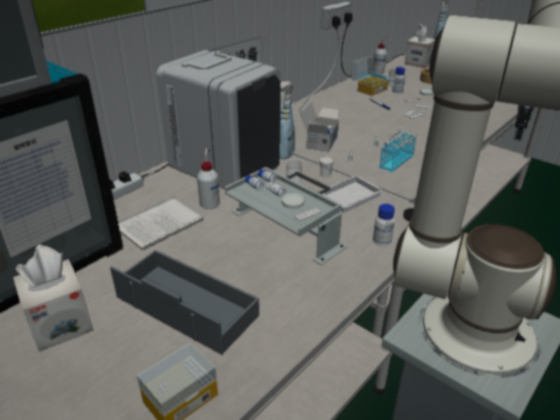

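View pics/top0.png

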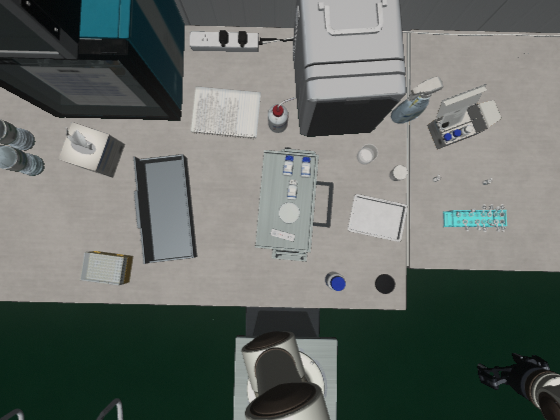

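The top view shows the board (cols 258-315) with its handle on the right (col 330, world -y) and the lip on the left. The bin is at cols 137-195 with its high wall on the left, and the tray is near (377,217). The flat dish is at (289,213), the card at (282,236) and the bottles at about (289,165), (305,166) and (292,188).

```bash
cat > h.py <<'E'
import numpy as np,cv2
from scipy.spatial.transform import Rotation as R
from bench import manip
def cam(name,st=None):
    c=manip.calibration(name)
    if name=='wrist':
        T=np.eye(4);T[:3,:3]=R.from_rotvec(st['eef_rot']).as_matrix();T[:3,3]=st['tool_pos']
        M=T@c['hand_eye']; return c,M[:3,:3],M[:3,3]
    return c,R.from_rotvec(c['attitude']).as_matrix(),np.array(c['origin'])
def p2w(name,px,z,st=None):
    c,A,o=cam(name,st)
    d=np.array([(px[0]-c['cx'])/c['fx'],-(px[1]-c['cy'])/c['fy'],-1.0])
    w=A@d; return o+w*(z-o[2])/w[2]
def w2p(name,P,st=None):
    c,A,o=cam(name,st)
    q=A.T@(np.array(P)-o)
    return np.array([c['cx']+c['fx']*q[0]/-q[2],c['cy']-c['fy']*q[1]/-q[2]])
def tri(obs,st=None):
    # obs list of (cam,px)
    M=np.zeros((3,3));b=np.zeros(3)
    for n,px in obs:
        c,A,o=cam(n,st)
        w=A@np.array([(px[0]-c['cx'])/c['fx'],-(px[1]-c['cy'])/c['fy'],-1.0]);w/=np.linalg.norm(w)
        P=np.eye(3)-np.outer(w,w);M+=P;b+=P@o
    return np.linalg.solve(M,b)
def goto(p,yaw=None,st=None):
    """shift in tool axes (mm) from current cmd≈measured pose to world p"""
    st=st or manip.observe()
    Rm=R.from_rotvec(st['eef_rot']).as_matrix()
    return Rm.T@(np.array(p)-st['tool_pos'])*1000
E
python3 - <<'E'
from h import *
Z={'sorter':0,'board_mid':.11,'board_handle':.118,'board_lip':.11,'catch_bin':0,'bin_grip':.096,'petri':.11,'test_card':.11,'white_tray':0,'sample_cup':0,'buffer_bottle':0,'beaker':0,'kit_bottle_1':.124}
for n,z in Z.items():
    for c in ['top','scene']:
        r=manip.landmark_of(c,n)
        for d in r[:4 if n in('petri','kit_bottle_1') else 2]: print(n,c,np.round(d['centre'],1),round(d['conf'],2),np.round(p2w(c,d['centre'],z),3))
s=manip.observe();print(s['clock'],R.from_rotvec(s['eef_rot']).as_matrix().round(3),s['qpos'])
E
```

```text
sorter top [283.9 206.7] 0.97 [0.561 0.016 0.   ]
sorter scene [279.7 228.6] 0.57 [ 0.583 -0.002  0.   ]
sorter scene [313.7 178.1] 0.46 [ 0.686 -0.294  0.   ]
board_mid top [286.8 201.9] 0.88 [0.567 0.01  0.11 ]
board_mid scene [279.4 198.1] 0.95 [0.577 0.008 0.11 ]
board_handle top [330.4 202.9] 0.74 [ 0.566 -0.117  0.118]
board_handle scene [312.1 180.2] 0.67 [ 0.561 -0.116  0.118]
board_lip top [258.1 198.6] 0.82 [0.574 0.094 0.11 ]
board_lip scene [256.7 212.3] 0.68 [0.576 0.099 0.11 ]
catch_bin top [168.7 208.7] 0.92 [0.546 0.383 0.   ]
catch_bin top [287.8 173.7] 0.66 [0.667 0.006 0.   ]
catch_bin scene [186.3 306.2] 0.75 [0.544 0.379 0.   ]
catch_bin scene [282.2 193.3] 0.43 [ 0.702 -0.152  0.   ]
bin_grip top [140.1 207.6] 0.71 [0.541 0.441 0.096]
bin_grip top [285.8 201.4] 0.52 [0.569 0.012 0.096]
bin_grip scene [163.1 294.2] 0.59 [0.527 0.447 0.096]
petri top [290.5 214.6] 0.81 [ 0.53  -0.002  0.11 ]
petri top [304.  177.3] 0.73 [ 0.64  -0.039  0.11 ]
petri top [384.8 281.1] 0.71 [ 0.344 -0.278  0.11 ]
petri top [327.9 277.1] 0.54 [ 0.351 -0.114  0.11 ]
petri scene [291.2 
[... 532 characters left out ...]
0.134  0.   ]
buffer_bottle scene [381.  240.3] 0.76 [ 0.336 -0.145 -0.   ]
beaker top [366.8 157.2] 0.9 [ 0.727 -0.248  0.   ]
beaker top [167.8 210.6] 0.59 [0.54  0.385 0.   ]
beaker scene [295.7 179.4] 0.55 [ 0.725 -0.248  0.   ]
kit_bottle_1 top [287.5 171.7] 0.72 [0.653 0.01  0.124]
kit_bottle_1 top [302.2 176.7] 0.54 [ 0.64  -0.033  0.124]
kit_bottle_1 top [289.6 197.6] 0.5 [0.578 0.002 0.124]
kit_bottle_1 scene [286.2 193.1] 0.73 [ 0.565 -0.007  0.124]
kit_bottle_1 scene [274.8 174.9] 0.62 [ 0.654 -0.061  0.124]
1.4 [[ 0.955  0.297 -0.   ]
 [ 0.297 -0.955  0.   ]
 [-0.    -0.    -1.   ]] [-1.26900528e+00  8.69128666e-02  1.75902875e-01  1.65980826e+00
 -2.70973496e-06  1.57078363e+00]
```

```bash
python3 - <<'E'
import cv2
i=cv2.imread('pics/top0.png')
cv2.imwrite('pics/topcrop.png',cv2.resize(i[130:310,110:420],None,fx=2.5,fy=2.5,interpolation=cv2.INTER_CUBIC))
i=cv2.imread('pics/scene0.png')
cv2.imwrite('pics/scenecrop.png',cv2.resize(i[140:360,90:410],None,fx=2.5,fy=2.5,interpolation=cv2.INTER_CUBIC))
E
```

```text
(no output)
```

View pics/topcrop.png

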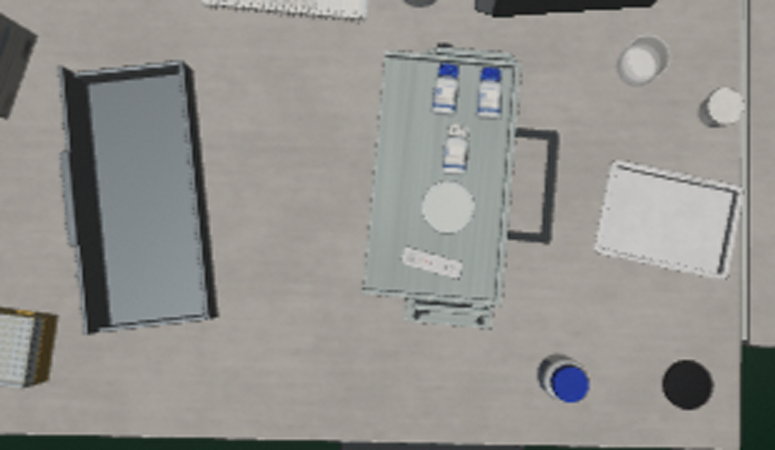

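View pics/scenecrop.png

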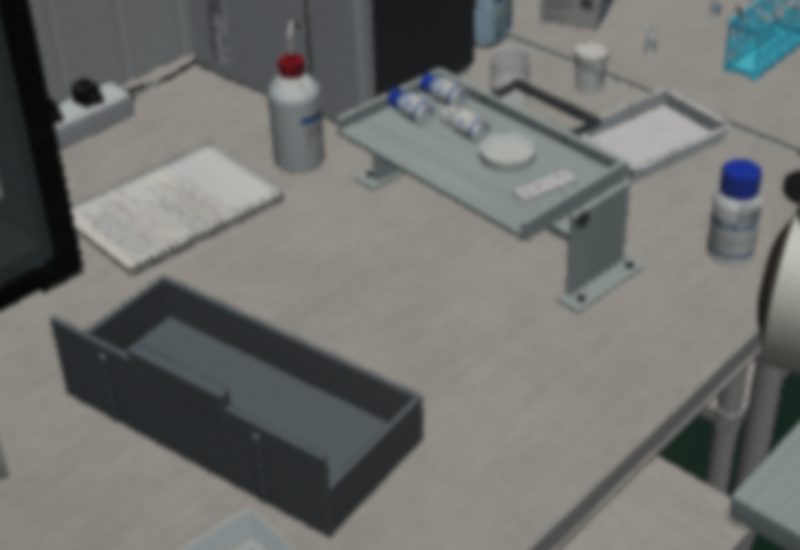

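```bash
python3 - <<'E'
from h import *
f=lambda a,b,z:p2w('top',(110+(a+.5)/2.5-.5,130+(b+.5)/2.5-.5),z)
for n,l in {'board':[(388,53,.11),(363,289,.11),(520,58,.126),(497,300,.126)],
 'handle':[(556,132,.118),(549,242,.118)],
 'bin':[(60,68,.095),(86,332,.095),(187,63,.055),(217,318,.055)],'grip':[(65,152,.111),(72,244,.111)],
 'tray':[(614,160,.022),(741,187,.022),(726,277,.022),(596,250,.022)],
 'petri':[(448,207,.12)],'card':[(403,256,.115),(461,269,.115),(432,262,.115)]}.items():
    P=np.array([f(*q) for q in l]);print(n,P.round(4).tolist(),'mean',P.mean(0).round(4))
    for i in range(0,len(P)-1,1): d=P[i+1]-P[i];print('  ',np.linalg.norm(d[:2]).round(4),np.degrees(np.arctan2(d[1],d[0])).round(1))
E
```

```text
board [[0.7156, 0.0772, 0.11], [0.4383, 0.0994, 0.11], [0.7099, -0.0766, 0.126], [0.4295, -0.0549, 0.126]] mean [0.5733 0.0113 0.118 ]
   0.2782 175.4
   0.3237 -33.0
   0.2812 175.6
handle [[0.6256, -0.1208, 0.118], [0.4974, -0.1145, 0.118]] mean [ 0.5615 -0.1176  0.118 ]
   0.1283 177.2
bin [[0.6917, 0.4668, 0.095], [0.3806, 0.4228, 0.095], [0.7092, 0.3258, 0.055], [0.3981, 0.2782, 0.055]] mean [0.5449 0.3734 0.075 ]
   0.3141 -171.9
   0.3426 -16.4
   0.3148 -171.3
grip [[0.5898, 0.4508, 0.111], [0.4829, 0.4381, 0.111]] mean [0.5363 0.4444 0.111 ]
   0.1077 -173.2
tray [[0.6051, -0.2076, 0.022], [0.5747, -0.3679, 0.022], [0.4613, -0.3495, 0.022], [0.4914, -0.1863, 0.022]] mean [ 0.5331 -0.2778  0.022 ]
   0.1631 -100.8
   0.1149 170.8
   0.1659 79.5
petri [[0.5352, 0.0032, 0.12]] mean [0.5352 0.0032 0.12  ]
card [[0.4775, 0.0539, 0.115], [0.464, -0.0135, 0.115], [0.4713, 0.0202, 0.115]] mean [0.4709 0.0202 0.115 ]
   0.0688 -101.3
   0.0345 77.7
```

Stand: board centre about (0.573, 0.011), yaw -4.6°. Bin: about (0.545, 0.373), yaw +8.4°, so the grip is at about (0.535, 0.440). I'll move above the grip.

```bash
python3 -m jog '[{"translation":[642,-811,0],"spin":-80},{"translation":[642,-811,0],"spin":-80},{"translation":[642,-811,0],"spin":-80},{"translation":[642,-811,0],"spin":-80},{"translation":[642,-811,0],"spin":-80},{"translation":[642,-811,0],"spin":-80},{"translation":[642,-811,0],"spin":-80},{"translation":[642,-811,0],"spin":-80},{"translation":[642,-811,0],"spin":-80},{"translation":[642,-811,0],"spin":-171},{"translation":[642,-811,0],"spin":-171},{"translation":[642,-811,0],"spin":-171},{"translation":[642,-811,0],"spin":-171},{"translation":[642,-811,0],"spin":-171},{"translation":[642,-811,0],"spin":-171},{"translation":[642,-811,0],"spin":-171},{"translation":[642,-811,0],"spin":-171},{"translation":[642,-811,0],"spin":-171},{"translation":[642,-811,0],"spin":-171},{"translation":[642,-811,0],"spin":-171}]' -1
python3 - <<'E'
from h import *
s=manip.observe();print(s['tool_pos'],R.from_rotvec(s['eef_rot']).as_matrix().round(3),s['qpos'])
E
```

```text
clock: 3.4
tool_pos: [0.5234, 0.4101, 0.2312]
eef_rot: [-0.237, 3.132, 0.0]
force: [1.3, -0.1, 0.6]
opening: 0.0855
[0.52339354 0.41006792 0.23116254] [[-0.989 -0.151  0.   ]
 [-0.151  0.989  0.   ]
 [-0.     0.    -1.   ]] [ 6.64620656e-01  3.81938395e-01  5.26838894e-01  1.71529326e+00
 -8.14264012e-05  5.13512399e-01]
```

```bash
python3 - <<'E'
from h import *
s=manip.observe();i=manip.snapshot('wrist');cv2.imwrite('pics/w1.png',i)
for n,z in(('bin_grip',.096),('catch_bin',0)):
    for d in manip.landmark_of('wrist',n)[:2]: print(n,d,p2w('wrist',d['centre'],z,s))
print(w2p('wrist',[.535,.440,.111],s),s['tool_pos'])
E
```

```text
bin_grip {'centre': [312.7, 213.8], 'conf': 0.77} [0.53697555 0.44409205 0.096     ]
catch_bin {'centre': [252.5, 190.6], 'conf': 0.63} [0.54696993 0.37794821 0.        ]
[310.39468362 216.16471854] [0.52339354 0.41006792 0.23116254]
```

View pics/w1.png

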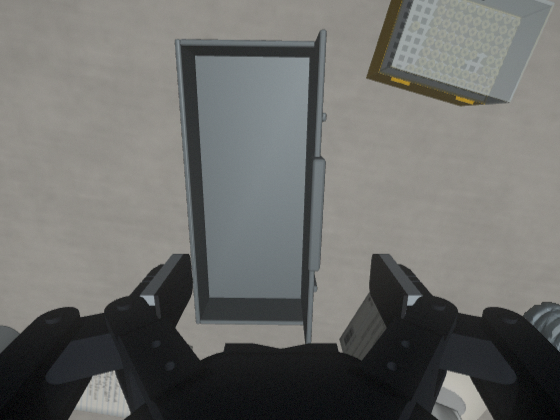

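The wrist view shows the bin grip rail running from about (319,158) to (315,271), which agrees with the network's (313,214).

```bash
python3 - <<'E'
from h import *
s=manip.observe()
a=p2w('wrist',(319.5,158),.111,s);b=p2w('wrist',(315.5,271),.111,s)
print(a,b,(a+b)/2,np.linalg.norm(a-b),np.degrees(np.arctan2(*(b-a)[1::-1])))
for x in(313,325):print(p2w('wrist',(x,214),.111,s))
print(goto([.535,.4415,.077]),s['tool_pos'])
E
```

```text
[0.48046427 0.43797812 0.111     ] [0.5867403  0.45375668 0.111     ] [0.53360228 0.4458674  0.111     ] 0.10744095178115906 8.444886975728947
[0.53088355 0.44134077 0.111     ]
[0.52928319 0.45205419 0.111     ]
[-16.76055313  29.32832583 150.04837828] [0.52334726 0.41048189 0.22719212]
```

```bash
python3 -m jog '[{"translation":[-16.5,32,40],"spin":0},{"translation":[-16.5,32,90],"spin":0},{"translation":[-16.5,32,135],"spin":0},{"translation":[-16.5,32,154],"spin":0},{"translation":[-16.5,32,154],"spin":0}]' - ; python3 -m jog '[{"translation":[0,0,0],"spin":0},{"translation":[0,0,0],"spin":0},{"translation":[0,0,0],"spin":0},{"translation":[0,0,0],"spin":0},{"translation":[0,0,0],"spin":0},{"translation":[0,0,0],"spin":0},{"translation":[0,0,0],"spin":0}]' 1
```

```text
clock: 4.05
tool_pos: [0.5332, 0.4398, 0.0743]
eef_rot: [0.224, -3.129, 0.005]
force: [0.5, 0.2, -0.3]
opening: 0.0853
clock: 4.75
tool_pos: [0.535, 0.4426, 0.0783]
eef_rot: [-0.227, 3.132, 0.002]
force: [-1.0, 2.3, 5.6]
opening: 0.0111
```

```bash
python3 - <<'E'
from h import *
for p in [(192,132),(257,138),(260,90),(268,118),(278,131),(289,122)]: print(p,p2w('top',p,0))
ys=np.array([.080,.997]);xs=np.array([.997,-.080])
o=np.array([.573,.011])+.12*ys
for a in(-.16,.16):
  for b in(-.07,.07): print(o+a*xs+b*ys, w2p('top',[*(o+a*xs+b*ys),0.]))
E
```

```text
(192, 132) [0.7954131  0.31731606 0.        ]
(257, 138) [0.78078443 0.10728991 0.        ]
(260, 90) [0.93896305 0.10157254 0.        ]
(268, 118) [0.84716774 0.07338732 0.        ]
(278, 131) [0.80528935 0.04008604 0.        ]
(289, 122) [0.83565404 0.00517319 0.        ]
[0.41748 0.07365] [264.68806147 251.29292807]
[0.42868 0.21323] [220.76969725 246.77213318]
[0.73652 0.04805] [275.04978867 151.99852738]
[0.74772 0.18763] [231.7857248  147.55019636]
```

```bash
python3 -m jog '[{"translation":[0,0,-6],"spin":0},{"translation":[0,0,-12],"spin":0},{"translation":[-2,-30,-12],"spin":2},{"translation":[-4,-60,-12],"spin":5},{"translation":[-6,-90,-12],"spin":8},{"translation":[-8,-120,-12],"spin":11},{"translation":[-10,-150,-12],"spin":13},{"translation":[-12,-180,-12],"spin":13},{"translation":[-14,-210,-12],"spin":13},{"translation":[-15,-235,-12],"spin":13},{"translation":[-15,-245,-12],"spin":13},{"translation":[-15,-250,-12],"spin":13},{"translation":[-15,-250,-12],"spin":13},{"translation":[-15,-250,-12],"spin":13}]' -
python3 - <<'E'
from h import *
cv2.imwrite('pics/top2.png',manip.snapshot('top')[100:320,110:420]);cv2.imwrite('pics/scene2.png',manip.snapshot('scene'))
for c in('top','scene'):
  for n,z in(('catch_bin',0.012),('bin_grip',.108)):
    for d in manip.landmark_of(c,n)[:1]: print(c,n,d,p2w(c,d['centre'],z))
E
```

```text
clock: 6.15
tool_pos: [0.5855, 0.1976, 0.0892]
eef_rot: [-0.128, -3.139, -0.0]
force: [0.4, 0.4, -4.1]
opening: 0.0111
top catch_bin {'centre': [245.4, 198.0], 'conf': 0.76} [0.58457149 0.13844454 0.012     ]
top bin_grip {'centre': [224.6, 193.2], 'conf': 0.88} [0.58818927 0.19205012 0.108     ]
scene catch_bin {'centre': [245.9, 249.0], 'conf': 0.87} [0.57903745 0.14102434 0.012     ]
scene bin_grip {'centre': [228.7, 227.7], 'conf': 0.73} [0.58362723 0.19398583 0.108     ]
```

View pics/top2.png

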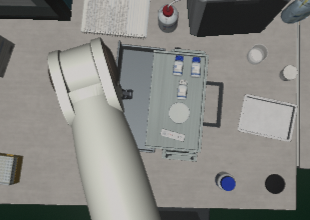

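View pics/scene2.png

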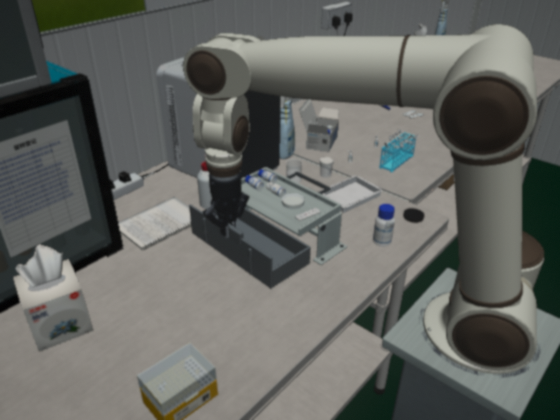

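The bin sits under the lip, aligned with the stand. Next I lower it and release.

```bash
python3 -m jog '[{"translation":[0,0,6],"spin":0},{"translation":[0,0,12],"spin":0},{"translation":[0,0,12],"spin":0}]' - ; python3 -m jog '[{"translation":[0,0,0],"spin":0},{"translation":[0,0,0],"spin":0},{"translation":[0,0,0],"spin":0},{"translation":[0,0,0],"spin":0},{"translation":[0,0,-40],"spin":0},{"translation":[0,0,-90],"spin":0},{"translation":[0,0,-140],"spin":0},{"translation":[0,0,-150],"spin":0}]' -1
python3 - <<'E'
from h import *
s=manip.observe();cv2.imwrite('pics/w2.png',manip.snapshot('wrist'));print(s['tool_pos'],R.from_rotvec(s['eef_rot']).as_matrix().round(3))
for n,z in(('bin_grip',.096),('catch_bin',0),('board_mid',.11),('board_lip',.11),('sorter',0),('board_handle',.118)):
    for d in manip.landmark_of('wrist',n)[:1]: print(n,d,p2w('wrist',d['centre'],z,s))
E
```

```text
clock: 6.75
tool_pos: [0.5858, 0.1971, 0.0781]
eef_rot: [0.129, 3.138, 0.001]
force: [-1.5, 1.3, 4.2]
opening: 0.0112
clock: 7.55
tool_pos: [0.587, 0.1972, 0.234]
eef_rot: [0.129, 3.131, 0.005]
force: [0.6, -1.1, -0.6]
opening: 0.0854
[0.58695929 0.1971507  0.23402383] [[-0.997  0.082  0.008]
 [ 0.082  0.997  0.003]
 [-0.008  0.003 -1.   ]]
bin_grip {'centre': [278.9, 194.6], 'conf': 0.89} [0.58790525 0.19611163 0.096     ]
catch_bin {'centre': [226.1, 173.3], 'conf': 0.6} [0.57968811 0.12967974 0.        ]
board_mid {'centre': [76.2, 192.7], 'conf': 0.88} [0.56713066 0.01289837 0.11      ]
board_lip {'centre': [163.2, 194.9], 'conf': 0.78} [0.57574697 0.09122738 0.11      ]
sorter {'centre': [127.6, 172.2], 'conf': 0.86} [0.5679985  0.00617185 0.        ]
```

View pics/w2.png

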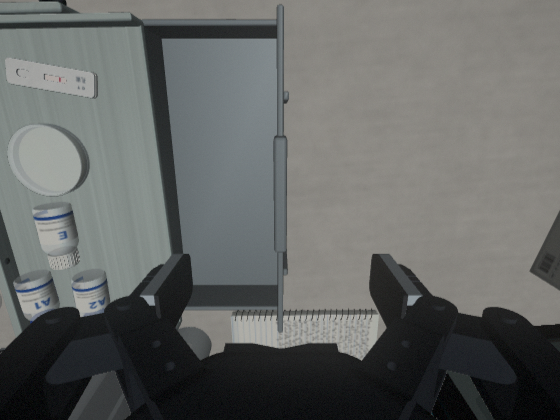

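The bin is about 121 mm from the stand along +y and well aligned. Next is the handle.

```bash
python3 -m jog '[{"translation":[-1,-311,0],"spin":0},{"translation":[-1,-311,0],"spin":0},{"translation":[-1,-311,0],"spin":0},{"translation":[-1,-311,0],"spin":0},{"translation":[-1,-311,0],"spin":0},{"translation":[-1,-311,0],"spin":0},{"translation":[-1,-311,0],"spin":0},{"translation":[-1,-311,0],"spin":0},{"translation":[-1,-311,0],"spin":0}]' 0.1
python3 - <<'E'
from h import *
s=manip.observe();cv2.imwrite('pics/w3.png',manip.snapshot('wrist'));print(s['tool_pos'],R.from_rotvec(s['eef_rot']).as_matrix().round(3),s['opening'])
for n,z in(('board_mid',.11),('board_handle',.118),('petri',.11),('test_card',.11),('white_tray',0)):
    for d in manip.landmark_of('wrist',n)[:1]: print(n,d,p2w('wrist',d['centre'],z,s))
E
```

```text
clock: 8.8
tool_pos: [0.561, -0.1126, 0.2265]
eef_rot: [-0.129, -3.138, -0.001]
force: [1.2, 0.5, -0.5]
opening: 0.0384
[ 0.56099489 -0.11255582  0.22654639] [[-0.997  0.082 -0.001]
 [ 0.082  0.997  0.001]
 [ 0.001  0.001 -1.   ]] 0.03836048878767241
board_mid {'centre': [418.0, 195.6], 'conf': 0.66} [0.56639482 0.00986253 0.11      ]
board_handle {'centre': [278.9, 206.3], 'conf': 0.56} [ 0.56371843 -0.11399646  0.118     ]
petri {'centre': [411.2, 162.4], 'conf': 0.93} [0.53617187 0.00274532 0.11      ]
test_card {'centre': [436.1, 76.0], 'conf': 0.65} [0.46830867 0.02003135 0.11      ]
white_tray {'centre': [144.6, 163.5], 'conf': 0.8} [ 0.53004798 -0.27719147  0.        ]
```

View pics/w3.png

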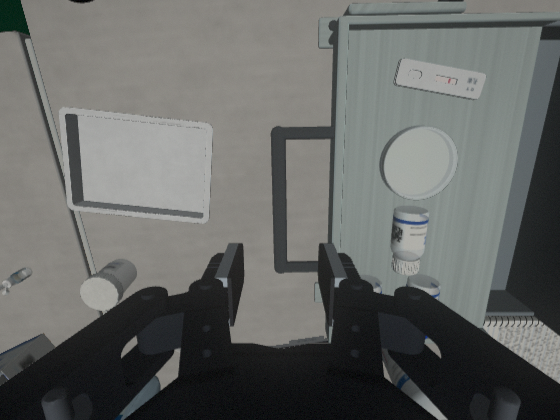

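The handle bar is at col 280, rows 133-267, centred between the fingers. I descend and grip.

```bash
python3 -m jog '[{"translation":[0,-1,45],"spin":0},{"translation":[0,-1,90],"spin":0},{"translation":[0,-1,115],"spin":0},{"translation":[0,-1,127],"spin":0},{"translation":[0,-1,127],"spin":0}]' - ; python3 -m jog '[{"translation":[0,0,0],"spin":0},{"translation":[0,0,0],"spin":0},{"translation":[0,0,0],"spin":0},{"translation":[0,0,0],"spin":0},{"translation":[0,0,0],"spin":0}]' 1
```

```text
clock: 9.6
tool_pos: [0.5604, -0.1137, 0.0991]
eef_rot: [-0.128, -3.137, -0.001]
force: [-0.6, -0.0, 0.4]
opening: 0.0383
clock: 10.1
tool_pos: [0.5621, -0.1139, 0.1025]
eef_rot: [0.128, 3.136, 0.001]
force: [-0.5, 2.9, 6.0]
opening: 0.0098
```

```bash
python3 -m jog '[{"translation":[0,0,-4],"spin":0},{"translation":[0,1,-9],"spin":0},{"translation":[0,1.6,-15],"spin":0},{"translation":[0,2.4,-20],"spin":0},{"translation":[0,3.5,-25],"spin":0},{"translation":[0,4.7,-30],"spin":0},{"translation":[0,5.7,-34],"spin":0},{"translation":[0,6.8,-38],"spin":0},{"translation":[0,8,-42],"spin":0},{"translation":[0,9.3,-45],"spin":0},{"translation":[0,9.3,-45],"spin":0},{"translation":[0,9.3,-45],"spin":0},{"translation":[0,9.3,-45],"spin":0},{"translation":[0,9.3,-45],"spin":0},{"translation":[0,9.3,-45],"spin":0}]' -
python3 - <<'E'
from h import *
cv2.imwrite('pics/s4.png',cv2.resize(manip.snapshot('scene')[130:290,170:400],None,fx=3,fy=3));cv2.imwrite('pics/w4.png',manip.snapshot('wrist'))
E
```

```text
clock: 11.6
tool_pos: [0.5625, -0.1059, 0.1459]
eef_rot: [0.13, 3.137, -0.003]
force: [4.1, -4.3, -2.2]
opening: 0.01
```

View pics/s4.png

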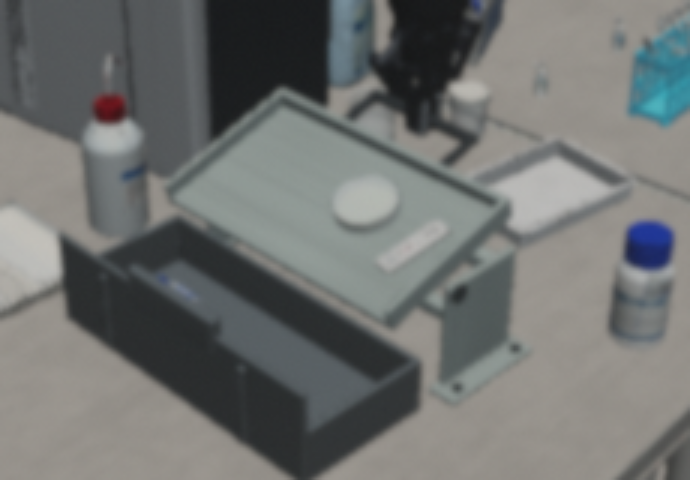

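View pics/w4.png

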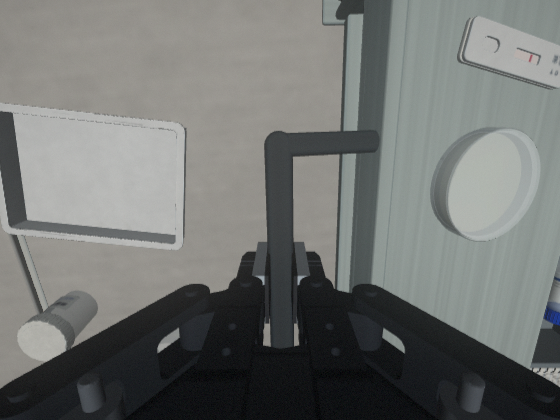

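At 0.3 rad the board is clear of bottles and the dish and cassette haven't moved. A bottle is visible in the bin. I lower the board.

```bash
python3 -m jog '[{"translation":[0,-1.3,3],"spin":0},{"translation":[0,-2.5,7],"spin":0},{"translation":[0,-3.6,11],"spin":0},{"translation":[0,-4.6,15],"spin":0},{"translation":[0,-5.8,20],"spin":0},{"translation":[0,-6.9,25],"spin":0},{"translation":[0,-7.7,30],"spin":0},{"translation":[0,-8.3,36],"spin":0},{"translation":[0,-9,41],"spin":0},{"translation":[0,-9.3,45],"spin":0},{"translation":[0,-9.3,46],"spin":0},{"translation":[0,-9.3,46],"spin":0},{"translation":[0,-9.3,46],"spin":0}]' - ; python3 -m jog '[{"translation":[0,0,0],"spin":0},{"translation":[0,0,0],"spin":0},{"translation":[0,0,0],"spin":0}]' 0.1
```

```text
clock: 13.0
tool_pos: [0.5618, -0.1139, 0.1031]
eef_rot: [0.128, 3.135, 0.0]
force: [-4.7, 3.2, 23.0]
opening: 0.0093
clock: 13.3
tool_pos: [0.5606, -0.1142, 0.0988]
eef_rot: [-0.129, -3.138, -0.0]
force: [0.7, -0.1, -0.2]
opening: 0.0383
```

```bash
python3 -m jog '[{"translation":[0,0,-50],"spin":0},{"translation":[0,0,-100],"spin":0},{"translation":[0,0,-130],"spin":0}]' - ; python3 -m jog '[{"translation":[20,50,0],"spin":0},{"translation":[34,95,0],"spin":0},{"translation":[34,115,0],"spin":0},{"translation":[34,115,0],"spin":0},{"translation":[34,115,0],"spin":0}]' -1
python3 - <<'E'
from h import *
s=manip.observe();cv2.imwrite('pics/w5.png',manip.snapshot('wrist'));print(s['tool_pos'],R.from_rotvec(s['eef_rot']).as_matrix().round(3),s['opening'])
for n,z in(('petri',.11),('test_card',.11)):
    for d in manip.landmark_of('wrist',n)[:2]: print(n,d,p2w('wrist',d['centre'],z,s))
    for d in manip.spot_in('wrist',n)[:2]: print(n,d,p2w('wrist',d['centre'],.12 if n=='petri' else .115,s))
cv2.imwrite('pics/t5.png',cv2.resize(manip.snapshot('top')[130:310,150:420],None,fx=2.5,fy=2.5))
for c in ('top','scene'): print([(np.round(d['centre']),round(d['conf'],2)) for d in manip.spot_in(c,'kit_bottle_1')])
E
```

```text
clock: 13.6
tool_pos: [0.5612, -0.1143, 0.2326]
eef_rot: [0.129, 3.137, -0.001]
force: [-0.1, -0.8, -0.0]
opening: 0.0383
clock: 14.1
tool_pos: [0.5365, 0.0033, 0.2289]
eef_rot: [-0.127, -3.138, 0.0]
force: [0.4, -0.6, 0.4]
opening: 0.0853
[0.53650742 0.00330848 0.22890986] [[-0.997  0.081 -0.001]
 [ 0.081  0.997 -0.   ]
 [ 0.001 -0.    -1.   ]] 0.08525901723000913
petri {'centre': [279.6, 197.7], 'conf': 0.96} [0.5343353  0.00275773 0.11      ]
petri {'centre': [278.9, 201.3], 'conf': 0.97} [0.53487609 0.00213398 0.12      ]
petri {'centre': [312.6, 216.9], 'conf': 0.5} [0.55148237 0.03052646 0.12      ]
test_card {'centre': [293.5, 123.3], 'conf': 0.56} [0.47092142 0.01968087 0.11      ]
test_card {'centre': [296.5, 122.3], 'conf': 0.87} [0.47022706 0.02199561 0.115     ]
[(array([236., 164.]), 0.69), (array([251., 172.]), 0.6), (array([232., 187.]), 0.43)]
[]
```

View pics/w5.png

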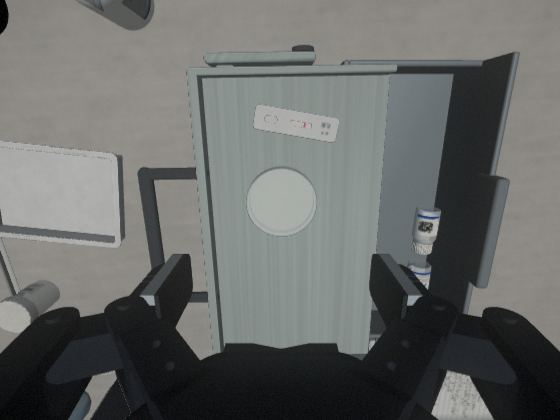

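View pics/t5.png

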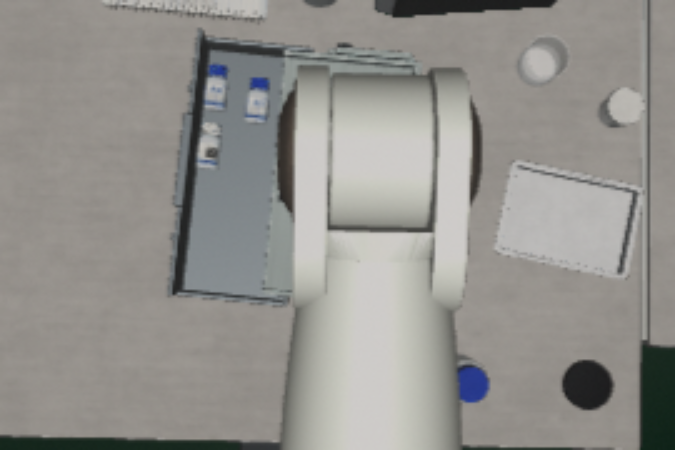

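All three bottles lie in the bin, and the dish and cassette lie on the level board. Dish centre is about (281,201) px, i.e. (0.535, 0.0025). I grasp the dish.

```bash
python3 -m jog '[{"translation":[1.5,-1,40],"spin":0},{"translation":[1.5,-1,85],"spin":0},{"translation":[1.5,-1,110],"spin":0},{"translation":[1.5,-1,120.5],"spin":0},{"translation":[1.5,-1,120.5],"spin":0}]' - ; python3 -m jog '[{"translation":[0,0,0],"spin":0},{"translation":[0,0,0],"spin":0},{"translation":[0,0,0],"spin":0},{"translation":[0,0,0],"spin":0},{"translation":[0,0,0],"spin":0}]' 1
```

```text
clock: 15.0
tool_pos: [0.5344, 0.0021, 0.1079]
eef_rot: [-0.129, -3.137, 0.0]
force: [0.0, 0.3, 1.1]
opening: 0.0855
clock: 15.5
tool_pos: [0.5361, 0.0023, 0.112]
eef_rot: [0.129, 3.135, 0.0]
force: [-3.4, -0.6, 10.5]
opening: 0.0587
```

```bash
python3 -m jog '[{"translation":[0,0,-15],"spin":0},{"translation":[0,0,-50],"spin":0},{"translation":[0,0,-80],"spin":0},{"translation":[-4,-45,-80],"spin":1},{"translation":[-8,-90,-80],"spin":3},{"translation":[-12,-135,-80],"spin":5},{"translation":[-16,-180,-80],"spin":6},{"translation":[-20,-225,-80],"spin":6},{"translation":[-24,-250,-80],"spin":6},{"translation":[-24,-256,-80],"spin":6},{"translation":[-24,-256,-80],"spin":6},{"translation":[-24,-256,-80],"spin":6}]' -
python3 - <<'E'
from h import *
s=manip.observe();cv2.imwrite('pics/w6.png',manip.snapshot('wrist'));print(s['tool_pos'],R.from_rotvec(s['eef_rot']).as_matrix().round(3),s['opening'])
for d in manip.landmark_of('wrist','white_tray')[:2]: print(d,p2w('wrist',d['centre'],0,s))
E
```

```text
clock: 16.7
tool_pos: [0.5381, -0.254, 0.1895]
eef_rot: [0.292, 3.127, 0.0]
force: [-0.0, -0.5, 0.4]
opening: 0.0583
[ 0.53812136 -0.25395815  0.18953106] [[-0.983  0.185  0.001]
 [ 0.185  0.983  0.   ]
 [-0.001  0.    -1.   ]] 0.058313344650027764
{'centre': [259.6, 179.7], 'conf': 0.79} [ 0.52971287 -0.27618831  0.        ]
```

View pics/w6.png

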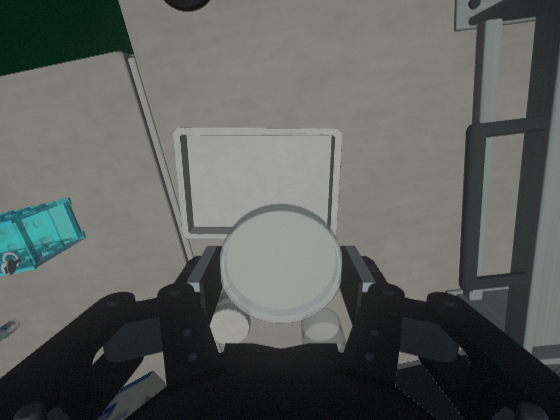

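The dish is held between the pads. The tray rim corners are at (175,129), (341,130), (338,237) and (186,237).

```bash
python3 - <<'E'
from h import *
s=manip.observe()
P=np.array([p2w('wrist',q,.022,s) for q in [(175,129),(341,130),(338,238),(186,238)]]);print(P.round(4),P.mean(0))
for i in range(3):
  d=P[i+1]-P[i];print(np.linalg.norm(d),np.degrees(np.arctan2(d[1],d[0])))
E
```

```text
[[ 0.4596 -0.3461  0.022 ]
 [ 0.4912 -0.1831  0.022 ]
 [ 0.606  -0.2015  0.022 ]
 [ 0.5749 -0.3669  0.022 ]] [ 0.53290434 -0.27439256  0.022     ]
0.16600434542020584 79.03302518510358
0.11628949453889012 -9.081259197963318
0.16835516377367366 -100.64000078431891
```

```bash
python3 -m jog '[{"translation":[0,0,50],"spin":0},{"translation":[0,0,100],"spin":0},{"translation":[0,0,140],"spin":0},{"translation":[0,0,165],"spin":0},{"translation":[0,0,178],"spin":0},{"translation":[0,0,183],"spin":0},{"translation":[0,0,187],"spin":0},{"translation":[0,0,187],"spin":0}]' - ; python3 -m jog '[{"translation":[0,0,0],"spin":0},{"translation":[0,0,0],"spin":0},{"translation":[0,0,0],"spin":0},{"translation":[0,0,0],"spin":0},{"translation":[0,0,-15],"spin":0},{"translation":[0,0,-50],"spin":0},{"translation":[0,0,-100],"spin":0},{"translation":[0,0,-150],"spin":0},{"translation":[0,0,-190],"spin":0}]' -0.6
python3 - <<'E'
from h import *
s=manip.observe();cv2.imwrite('pics/w7.png',manip.snapshot('wrist'));print(s['tool_pos'])
for d in manip.landmark_of('wrist','petri')[:2]: print(d,p2w('wrist',d['centre'],.002,s))
E
```

```text
clock: 17.6
tool_pos: [0.539, -0.2549, 0.0042]
eef_rot: [0.292, 3.125, -0.001]
force: [-0.8, 0.5, 2.0]
opening: 0.0582
clock: 18.5
tool_pos: [0.538, -0.2548, 0.1963]
eef_rot: [0.293, 3.125, -0.002]
force: [1.5, -0.4, -0.1]
opening: 0.0683
[ 0.53796015 -0.25484173  0.19628575]
{'centre': [278.0, 179.8], 'conf': 0.59} [ 0.5348663  -0.25728863  0.002     ]
```

View pics/w7.png

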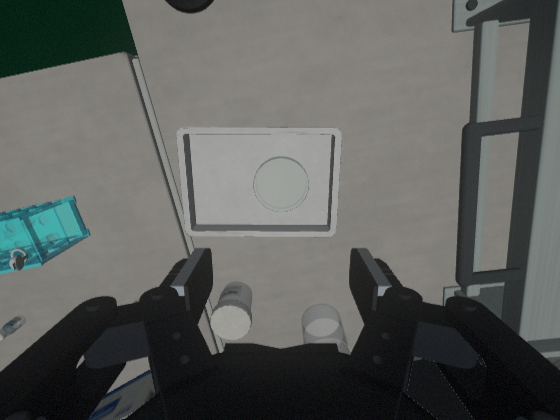

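The dish lies flat in the tray at about (281,183) px. Next is the cassette.

```bash
python3 -m jog '[{"translation":[20,43,-20],"spin":-8},{"translation":[40,86,-35],"spin":-16},{"translation":[60,129,-35],"spin":-24},{"translation":[80,172,-35],"spin":-32},{"translation":[100,215,-35],"spin":-40},{"translation":[117,257,-35],"spin":-48},{"translation":[117,257,-35],"spin":-56},{"translation":[117,257,-35],"spin":-64},{"translation":[117,257,-35],"spin":-72},{"translation":[117,257,-35],"spin":-80},{"translation":[117,257,-35],"spin":-89},{"translation":[117,257,-35],"spin":-89},{"translation":[117,257,-35],"spin":-89},{"translation":[117,257,-35],"spin":-89}]' 0.25
python3 - <<'E'
from h import *
s=manip.observe();cv2.imwrite('pics/w8.png',manip.snapshot('wrist'));print(s['tool_pos'],R.from_rotvec(s['eef_rot']).as_matrix().round(3))
for d in manip.landmark_of('wrist','test_card')[:2]: print(d,p2w('wrist',d['centre'],.11,s))
E
```

```text
clock: 20.0
tool_pos: [0.4706, 0.0194, 0.227]
eef_rot: [-1.979, 2.44, -0.0]
force: [-0.0, 0.2, -0.1]
opening: 0.0322
[0.47064778 0.01942683 0.22698444] [[-0.206 -0.978  0.   ]
 [-0.978  0.206  0.   ]
 [-0.    -0.    -1.   ]]
```

View pics/w8.png

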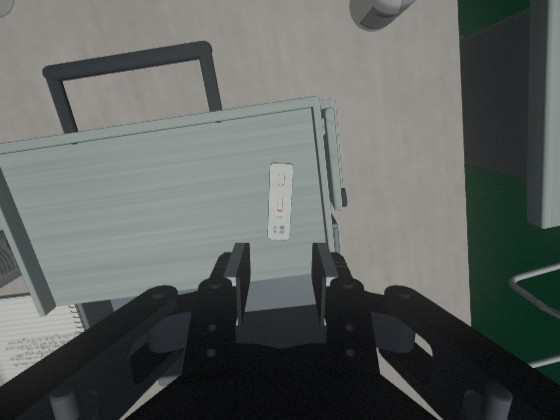

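```bash
python3 - <<'E'
from h import *
s=manip.observe()
a=p2w('wrist',(283,163.5),.115,s);b=p2w('wrist',(278.5,239),.115,s);c=(a+b)/2
print(a,b,c,np.linalg.norm(a-b),np.degrees(np.arctan2(*(a-b)[1::-1])))
Rm=R.from_rotvec(s['eef_rot']).as_matrix();print((Rm.T@(c-s['tool_pos']))*1000, w2p('wrist',s['tool_pos']*[1,1,0]+[0,0,.115],s))
E
```

```text
[ 0.46093184 -0.01201895  0.115     ] [0.47892079 0.05457906 0.115     ] [0.46992632 0.02128006 0.115     ] 0.06898475530214718 -105.11557827736755
[ -1.67638577   1.11541163 111.87503453] [279.39981602 200.7797993 ]
```

```bash
python3 -m jog '[{"translation":[-1.5,1,45],"spin":3},{"translation":[-1.5,1,85],"spin":3},{"translation":[-1.5,1,108],"spin":3},{"translation":[-1.5,1,115.5],"spin":3},{"translation":[-1.5,1,115.5],"spin":3}]' - ; python3 -m jog '[{"translation":[0,0,0],"spin":0},{"translation":[0,0,0],"spin":0},{"translation":[0,0,0],"spin":0},{"translation":[0,0,0],"spin":0}]' 1; python3 -m jog '[{"translation":[0,0,-10],"spin":0},{"translation":[0,0,-40],"spin":0},{"translation":[0,0,-75],"spin":0},{"translation":[0,0,-75],"spin":0}]' -
python3 - <<'E'
from h import *
s=manip.observe();cv2.imwrite('pics/w9.png',manip.snapshot('wrist'));print(s['tool_pos'],R.from_rotvec(s['eef_rot']).as_matrix().round(3))
E
```

```text
clock: 20.6
tool_pos: [0.4697, 0.0211, 0.1114]
eef_rot: [1.917, -2.488, -0.001]
force: [-0.1, 1.0, -0.4]
opening: 0.0318
clock: 21.0
tool_pos: [0.4706, 0.0211, 0.1125]
eef_rot: [-1.918, 2.487, -0.002]
force: [-0.7, -0.2, 6.3]
opening: 0.0169
clock: 21.4
tool_pos: [0.4718, 0.0212, 0.1915]
eef_rot: [-1.915, 2.483, -0.006]
force: [0.2, 0.2, 0.4]
opening: 0.0169
[0.47176684 0.02120568 0.19148927] [[-0.254 -0.967  0.007]
 [-0.967  0.254  0.   ]
 [-0.002 -0.007 -1.   ]]
```

View pics/w9.png

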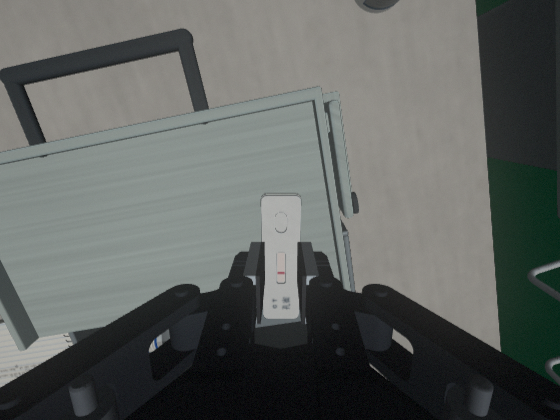

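The cassette is held level between the pads, window side up. I move it to the tray.

```bash
python3 -m jog '[{"translation":[42,-18,0],"spin":8},{"translation":[84,-37,0],"spin":16},{"translation":[126,-56,0],"spin":24},{"translation":[168,-75,0],"spin":32},{"translation":[210,-93,0],"spin":40},{"translation":[252,-111,0],"spin":48},{"translation":[294,-130,0],"spin":56},{"translation":[316,-139,0],"spin":64},{"translation":[316,-139,0],"spin":72},{"translation":[316,-139,0],"spin":80},{"translation":[316,-139,0],"spin":86},{"translation":[316,-139,0],"spin":86},{"translation":[316,-139,0],"spin":86},{"translation":[316,-139,0],"spin":86}]' -
python3 - <<'E'
from h import *
s=manip.observe();cv2.imwrite('pics/w10.png',manip.snapshot('wrist'));print(s['tool_pos'],R.from_rotvec(s['eef_rot']).as_matrix().round(3))
E
```

```text
clock: 22.85
tool_pos: [0.5242, -0.3197, 0.186]
eef_rot: [-0.289, -3.128, -0.0]
force: [0.2, 0.1, 0.2]
opening: 0.017
[ 0.52420034 -0.31967314  0.18603499] [[-0.983  0.183 -0.   ]
 [ 0.183  0.983  0.   ]
 [ 0.     0.    -1.   ]]
```

View pics/w10.png

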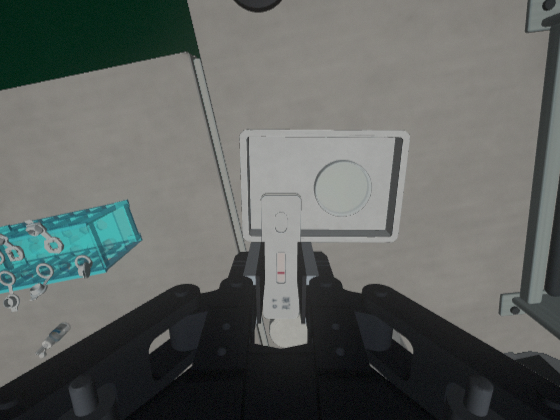

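```bash
python3 - <<'E'
from h import *
s=manip.observe()
P=np.array([p2w('wrist',q,.022,s) for q in [(241,131),(409,132),(397,242),(248,241)]]);o=P.mean(0);print(P.round(4),o)
d=p2w('wrist',(343,188),.016,s);y=np.array([.182,.983]);x=np.array([.983,-.182])
for n,q in(('dish',d),('tcp',s['tool_pos'])): print(n,q,'tray xy',(q-o)[:2]@x,(q-o)[:2]@y)
E
```

```text
[[ 0.4595 -0.3474  0.022 ]
 [ 0.4911 -0.1838  0.022 ]
 [ 0.6071 -0.2047  0.022 ]
 [ 0.5757 -0.3656  0.022 ]] [ 0.53338081 -0.27538557  0.022     ]
dish [ 0.53725202 -0.25439316  0.016     ] tray xy -1.5216770394426993e-05 0.021340098022188905
tcp [ 0.52423374 -0.31969904  0.18611842] tray xy -0.0009265195498377832 -0.04522491694637559
```

```bash
python3 -m jog '[{"translation":[0,0,50],"spin":0},{"translation":[0,0,100],"spin":0},{"translation":[0,0,140],"spin":0},{"translation":[0,0,162],"spin":0},{"translation":[0,0,174],"spin":0},{"translation":[0,0,179],"spin":0},{"translation":[0,0,182],"spin":0},{"translation":[0,0,182],"spin":0}]' - ; python3 -m jog '[{"translation":[0,0,0],"spin":0},{"translation":[0,0,0],"spin":0},{"translation":[0,0,0],"spin":0},{"translation":[0,0,-15],"spin":0},{"translation":[0,0,-50],"spin":0},{"translation":[0,0,-100],"spin":0},{"translation":[0,0,-150],"spin":0},{"translation":[0,0,-180],"spin":0},{"translation":[0,0,-180],"spin":0}]' 0.34
python3 - <<'E'
from h import *
s=manip.observe();cv2.imwrite('pics/w11.png',manip.snapshot('wrist'));cv2.imwrite('pics/s11.png',cv2.resize(manip.snapshot('scene')[130:290,170:420],None,fx=3,fy=3));cv2.imwrite('pics/t11.png',cv2.resize(manip.snapshot('top')[130:310,150:420],None,fx=2.5,fy=2.5));print(s['tool_pos'])
E
```

```text
clock: 23.7
tool_pos: [0.5249, -0.3202, 0.0054]
eef_rot: [0.293, 3.126, -0.001]
force: [-0.6, -0.0, 0.3]
opening: 0.0167
clock: 24.6
tool_pos: [0.5257, -0.3207, 0.1914]
eef_rot: [0.292, 3.12, -0.006]
force: [0.1, -0.2, -0.6]
opening: 0.0281
[ 0.52573614 -0.32070344  0.19135078]
```

View pics/w11.png

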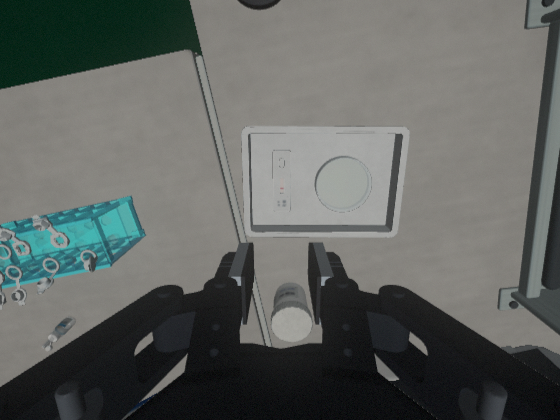

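View pics/s11.png

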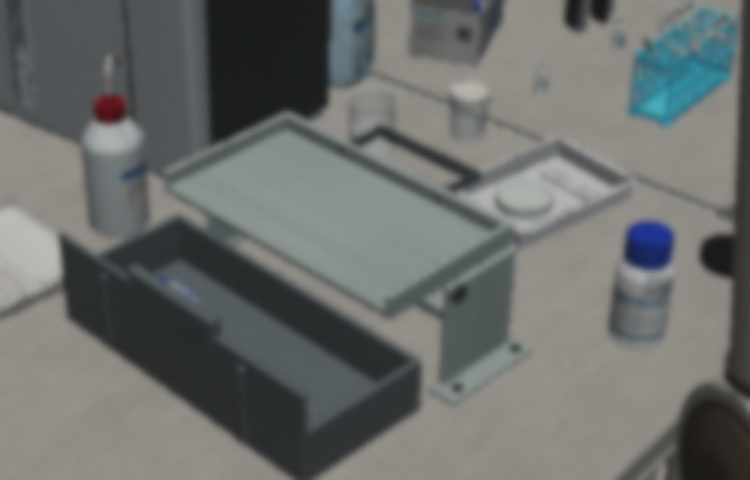

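View pics/t11.png

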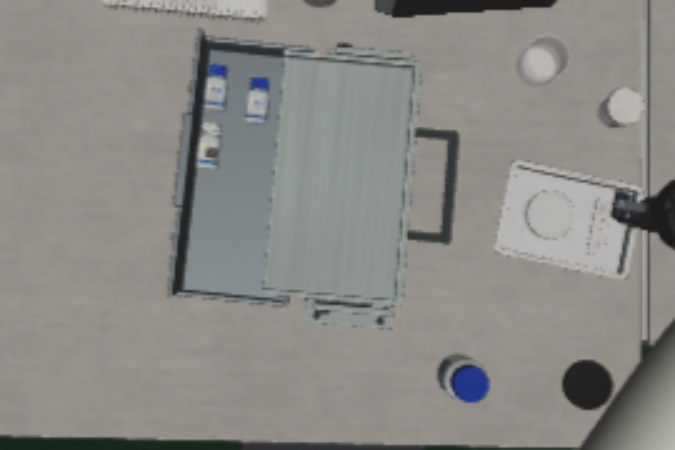

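The dish is at (343,185) px and the cassette at (282,180) px, both flat in the tray and apart from each other. The board is level and empty, all three bottles are in the bin, and the bystanders haven't moved. The gripper is clear, so I hand in.

```bash
python3 -c "
from bench import manip
print(manip.hand_in())"
```

```text
the job is handed in; nothing more can be done
None
```

I finished the sort and handed it in at about 25 s of the 72 s allowed; the hand-in gave no verdict.

- **Bin:** I stood it under the lip, about 121 mm from the stand along +y and lined up with it by the measurements.
- **Bottles:** I raised the board to about 0.3 rad, which was enough for all three to roll off. The gripper never touched them, and I lowered the board fully afterwards.
- **Dish and cassette:** They stayed on the board while it was tilted. They now lie flat in the white tray, right side up, about 22 mm to one side of its centre and 45 mm to the other, so they don't overlap.

The last pictures show all three bottles in the bin, the board level and empty, and the bystanders apparently where they were. The highest wrist force I read was about 23 N, as the board came down.

Two things were slightly off:
- **Height readings:** the measured tool height wandered by a few millimetres (up to about 7) around what I commanded.
- **Grip width:** the fingers read 17 mm on the 20 mm wide cassette, but it was held securely.

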